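# Load a film cassette into the scanner tray

## Task

Pull the film scanner's tray out to its stop, slide the orange film cassette along its channel (push it, never lift it off the machine) until it drops into the tray's recess, and press it fully home, flush with the tray. Then push the tray fully shut with the cassette in it. Leave the green cassette and the things on the counter where they are.

Things in the scene. Friction and masses are not known exactly. Their poses are not given: they have to be found in the camera images.
- scanner: Cream desktop film scanner, fixed. Origin: on the counter, middle of its front face; x points into the machine (away from the robot), y to its left, z up. Body: x 0 to 240, y -215 to 215 mm, 85 mm high at the front, 140 mm from x = 85 mm on. The tray comes out at y -80 to 80; a fixed loading ledge stands in front on either side of it (x -130 to -2, |y| 83 to 210, top 51.5 mm high).
- channel_left (a point): Middle of the channel floor on the left (+y) ledge, 51.5 mm above the counter. The channel runs along y between two low grey rails (inner faces 60.4 mm apart, 6.5 mm high, 6 mm wide), is 127 mm long and open at both ends. With the tray at its stop, it leads straight to the tray's recess. Axes as the scanner's.
- channel_right (a point): The same for the right (-y) ledge.
- tray (a joint): How far the grey tray is out, m: 0 shut, 0.130 at its stop. Slides along the scanner's -x, friction about 1.5 N, stays where left. Deck 160 mm wide, top 50 mm above the counter (1.5 mm below the ledges). Front panel 12 mm thick, standing wholly before the scanner's face when shut, top 53 mm above the counter. The deck passes under the cover with 4 mm to spare: a cassette not flush blocks it.
- tray_handle (a point): Middle of the tray's steel bar handle, 48 mm above the counter; the bar is 10 mm thick, 120 mm long along y, joined to the panel at its ends, its axis 43 mm before the panel's front face (38 mm clear gap, open above and below). Moves with the tray. Axes as the scanner's.
- tray_seat (a point): Centre of the mouth of the tray's recess, level with the deck top, moving with the tray (65 mm inside the machine's front face when shut, 65 mm in front of it at the stop). Recess 62 mm (x) by 80 mm (y). Axes as the scanner's.
- seat_floor (a joint): How far the black sliding floor of the recess is pressed down, m: 0 raised (4 mm below the deck), 0.008 fully down on its stop (12 mm below the deck, so that a cassette is flush). It is stiff: it carries a cassette without sinking, takes about 4 to 5 N to press down, and stays where it is left.
- cassette_orange: The orange film cassette to load: a closed flat plastic block 58 mm (x) by 76 mm (y) by 12 mm thick, about 40 g, with a black ribbed thumb pad in the middle of its top. Origin: centre of its underside. It lies at the start in one of the two channels (either side), its axes parallel to the scanner's. Seated flush, its origin is 12 mm below point tray_seat.
- cassette_green: The green film cassette, same size, in the other channel: leave it there.
- film_can: Black film can with a grey cap, 35 mm across, 52 mm tall, standing on the counter; origin at its underside's centre. Leave alone.
- loupe: Round magnifier loupe, 46 mm across, 42 mm tall, standing on the counter; origin at its underside's centre. Leave alone.
- slide_box: White slide box with a clear lid, 57 x 57 mm, 42 mm tall, on the counter; origin at its underside's centre. Leave alone.
There are look-alikes about, which are no part of the job. There is more than one size of the cassette_orange; the job needs the smallest.

How it is judged:
On the way, in this order (a step that is already met when the one before it is completed fails the run):
1. the tray is pulled out to its stop (value of joint tray above 0.126 m), for 0.2 s.
2. the orange cassette has dropped into the recess and lies on the raised recess floor (horizontal distance between cassette_orange and tray_seat below 0.0045 m and angle between the x axis of cassette_orange and the x axis of tray_seat, either way round below 0.06 rad and z of cassette_orange in the frame of tray_seat between -0.0065 and -0.002 m and angle between cassette_orange's own z axis and vertical below 0.05 rad and value of joint seat_floor below 0.003 m), for 0.1 s.
3. the orange cassette is pressed down flush with the tray, the recess floor fully down (6.5 of 8 mm or more), while the tray is out (horizontal distance between cassette_orange and tray_seat below 0.0045 m and angle between the x axis of cassette_orange and the x axis of tray_seat, either way round below 0.06 rad and z of cassette_orange in the frame of tray_seat between -0.014 and -0.0105 m and angle between cassette_orange's own z axis and vertical below 0.03 rad and value of joint seat_floor above 0.0065 m and value of joint tray above 0.1 m), for 0.2 s.
At the end, for the whole second after the job is handed in: The tray is shut (within 5 mm), the orange cassette lies in its recess (centre within 4.5 mm of the recess's, square within 0.06 rad), flush with the deck (-2.0 to +1.5 mm, tilt under 0.03 rad) with the recess floor fully down (6.5 of 8 mm or more), and at rest (horizontal distance between cassette_orange and tray_seat below 0.0045 m and angle between the x axis of cassette_orange and the x axis of tray_seat, either way round below 0.06 rad and z of cassette_orange in the frame of tray_seat between -0.014 and -0.0105 m and angle between cassette_orange's own z axis and vertical below 0.03 rad and value of joint seat_floor above 0.0065 m and value of joint tray below 0.005 m and linear speed of cassette_orange below 0.02 m/s); the robot touches nothing.
It fails at once if the orange cassette is lifted more than about 20 mm off the machine's ledge or knocked off it (height (world z) of cassette_orange above 0.073 m or height (world z) of cassette_orange below 0.03 m).
It fails at once if the green cassette is moved more than 15 mm (distance of cassette_green from where it was at the start of the episode above 0.015 m).
It fails at once if the film can is moved more than 20 mm (distance of film_can from where it was at the start of the episode above 0.02 m).
It fails at once if the loupe is moved more than 20 mm (distance of loupe from where it was at the start of the episode above 0.02 m).
It fails at once if the slide box is moved more than 20 mm (distance of slide_box from where it was at the start of the episode above 0.02 m).
It also fails if it takes over 58 s, if anything falls off the work surface, if the arm or the gripper's body presses on something with over 40 N, if the wrist force passes 120 N, or if a joint passes its speed limit or range.

## Robot

A 7-joint arm with a two-finger parallel gripper is mounted at the origin on the work surface. World frame = base frame: x ahead of the robot, y to its left, z up, the work surface at z = 0. Lengths are in m, angles in rad, forces in N, time in s.
With the tool pointing down it reaches from about 0.4 to 0.85 m from the base axis. Payload 10.4 kg.
Tool frame: the origin (TCP) lies midway between the tips of the shut fingers; the grasp point (between the pads) lies 19 mm behind it; z points along the fingers, y is the line along which they close (so a half turn about z gives the same grasp; the last joint's range is limited). The gripper opens to 85 mm and grips with 20 to 120 N. Pads are 22 mm wide; open, the fingers measure 114 mm over their backs; the gripper's body (76 mm by 85 mm) begins 54 mm behind the grasp point. The pads swing forward as they close: fully open they stand 13 mm farther back than shut.
Start: joints at [1.107, 0.332, -0.065, 1.46, 0.022, 1.35, -0.088], TCP at [0.267, -0.565, 0.231] pointing down, gripper open.
Joint ranges: [-2.6, 2.6], [-0.5, 2.12], [-1.47, 1.34], [0.16, 2.42], [-1.27, 4.41], [0.06, 2.06], [-2.6, 2.6]. Speed limits (rad/s): [2.22, 2.22, 2.79, 2.79, 3.14, 3.14, 3.14].

## Interface

Orientations are given as [roll, pitch, yaw] about the fixed x, y, z axes, in that order (R = Rz(yaw) Ry(pitch) Rx(roll)).
In Python, from station import env gives the robot as it stands. The module is installed in compiled form; this text tells all that it offers.
- The arm moves only by the tool send_rows, never from a script. Its argument "series" is a list of rows, each a list of 2 entries, a list of its own where there are three numbers: the shift along the tool's x, y, z scaled (see below), then the turn, a rotation vector about the tool's x, y, z scaled (see below). A call has 1 to 12 rows; each row is the pose to reach, as a shift and turn from the pose commanded when the call began, along the tool's axes at that moment, turning the shorter way round; what a row does not reach only later rows make up. The controller multiplies each number of a shift by 200 mm and each number of a turn by 360 degrees. A row lasts 1/8 s, in which the tool goes at most 62.5 mm and 10.7 degrees, less where a joint would pass 70% of its speed; a pose out of reach is approached as far as the arm can. A call with a number of a shift or a turn outside -1 to 1 is refused whole. A call with a gripper value outside its range is refused whole. "grip" is the opening, from 0 (shut) to 1 (fully open), set as the call begins (left out, the last holds). The fingers move at their own pace and stop on an object; "grip_force" is the grip in N (left out, the last holds). Time passes only in rows, so rows that repeat a pose let the fingers close. It gives the time, the measured TCP pose, the force, the opening and the grip force at its end, in the units of the state.
- env.observe(): the state, without advancing time (a new reading comes with each control period).
- env.camera(name): name is "scene" or "top" or "wrist"; returns the picture (400x640x3 uint8, red, green, blue); there is no depth.
- env.camera_model(name): a dict with "camera_matrix" (3x3 intrinsics, pixels), "xyz" and "orientation" of the camera in the world; the wrist camera has in their place "tool_from_camera" (4x4, takes a point from camera to tool coordinates, whose origin is the TCP and whose axes are the flange's). Camera axes: x right, y up, looking along -z (the intrinsics and any distortion apply to the point x, -y, -z); pixel columns grow to the right and rows downward; lengths in m; the calibration is good to about 2 mm. A picture is of the moment at which its call begins: read the wrist's pose just before it. camera_model takes no time and is no camera call.
- env.job_done(): hands the job in; it is judged then, once.
The state is a dict: "clock": time; "qpos": joint angles; "joint_velocities": joint speeds; "tau": joint torques, N m; "position": TCP position; "tool_rot": TCP orientation; "contact_force": force on the tool from outside, world axes, zero at the start; "torque": the same for the moment, N m; "gripper_width": finger opening in m; "grasp_force": force on a finger pad.
Only numpy, scipy, OpenCV 4.12 (cv2) and the standard library are available. Lean on these libraries where they do the work, as an engineer would, in place of code of your own. Each camera call takes 0.05 s, during which the arm holds its last target. There are 200 camera calls.

## Working session

There is one attempt and no reset: what is moved stays moved. The work goes in short steps, Python scripts to look and compute and a tool call to move; the robot and the scene stay as the last step left them, time stands still between calls to the robot, and variables do not carry over. Pictures are saved under pics/ and viewed, at most 11 in all, crops included, and the job is handed in when it is done.

Besides the shell and the picture viewer there is one more tool, called after "Call:" by a JSON object that holds its "method" and its "body". send_rows: Moves the arm, as the interface text tells. Shifts and turns lie within -1 to 1; 1 stands for 200 mm of shift or 360 degrees of turn. Its arguments: {"type":"object","properties":{"series":{"type":"array"},"grip":{"type":"number"},"grip_force":{"type":"number"}},"required":["series"]}

```bash
mkdir -p pics; python3 - <<'E'
from station import env
import cv2,numpy as np
for n in("scene","top"):
    im=env.camera(n); cv2.imwrite(f"pics/{n}0.png",im[:,:,::-1]); m=env.camera_model(n); print(n,{k:np.round(v,4).tolist() if not isinstance(v,str) else v for k,v in m.items()})
o=env.observe(); print({k:np.round(v,4).tolist() for k,v in o.items()})
E
```

```text
scene {'camera_matrix': [[480.4995, 0.0, 319.7609], [0.0, 480.4995, 192.4766], [0.0, 0.0, 1.0]], 'xyz': [0.9761, -0.6447, 0.9803], 'orientation': [0.7024, -0.0113, 0.5842]}
top {'camera_matrix': [[360.8637, 0.0, 320.088], [0.0, 360.8637, 192.7191], [0.0, 0.0, 1.0]], 'xyz': [0.5093, 0.0148, 1.0402], 'orientation': [0.0716, -0.0379, -1.5503]}
{'clock': 0.1, 'qpos': [1.1074, 0.3328, -0.0647, 1.4609, 0.0216, 1.3499, -0.0886], 'joint_velocities': [0.0004, -0.0022, 0.0007, -0.0024, 0.0017, 0.0004, -0.0016], 'tau': [0.0013, -62.6748, 0.049, -39.2434, 0.0162, 0.007, -0.0001], 'position': [0.2665, -0.565, 0.2306], 'tool_rot': [-3.1403, 0.0, 0.4407], 'contact_force': [0.3925, 0.3407, -0.2525], 'torque': [-0.0089, -0.0081, 0.0135], 'grasp_force': 0.0, 'gripper_width': 0.0854}
```

View pics/top0.png

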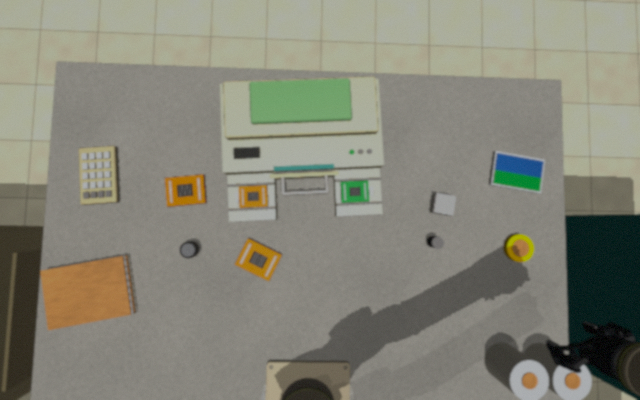

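View pics/scene0.png

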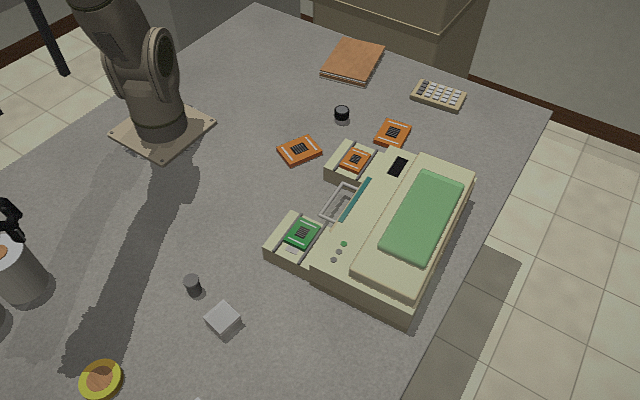

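Top view: there are three orange cassettes, at (253,196) in the left channel, (185,190) and (258,259) on the counter. The one in the channel looks smallest and is on the ledge, so it fits. Green is at (355,191), the handle at (305,186). Next I'll measure sizes and confirm with a crop.

```bash
cat > h.py <<'E'
import numpy as np,cv2
from scipy.spatial.transform import Rotation as R
from station import env
def cam(n):
    m=env.camera_model(n)
    if n=="wrist":
        o=env.observe(); T=np.eye(4);T[:3,:3]=R.from_euler('xyz',o['tool_rot']).as_matrix();T[:3,3]=o['position']
        T=T@np.array(m['tool_from_camera']); return np.array(m['camera_matrix']),T[:3,3],T[:3,:3]
    return np.array(m['camera_matrix']),np.array(m['xyz']),R.from_euler('xyz',m['orientation']).as_matrix()
def cast(c,uv,z):
    K,p,r=c; uv=np.atleast_2d(np.asarray(uv,float)); d=np.c_[uv,np.ones(len(uv))]@np.linalg.inv(K).T*[1,-1,-1]@r.T
    return p+d*((z-p[2])/d[:,2])[:,None]
def proj(c,P):
    K,p,r=c; q=(np.atleast_2d(P)-p)@r*[1,-1,-1]@K.T; return q[:,:2]/q[:,2:]
def blobs(im,lo,hi,amin=60):
    hsv=cv2.cvtColor(im,cv2.COLOR_RGB2HSV); m=cv2.inRange(hsv,lo,hi); m=cv2.morphologyEx(m,cv2.MORPH_CLOSE,np.ones((3,3)))
    return [k for k in cv2.findContours(m,cv2.RETR_EXTERNAL,cv2.CHAIN_APPROX_NONE)[0] if cv2.contourArea(k)>amin]
O=((8,150,80),(22,255,255));G=((55,120,40),(80,255,255));T=((85,80,40),(100,255,200))
E
python3 - <<'E'
from h import *
for n in("top","scene"):
    im=env.camera(n);c=cam(n)
    for nm,col in(("or",O),("gr",G),("teal",T)):
        for k in blobs(im,*col):
            px=cv2.minAreaRect(k)
            if px[0][1]>290: continue
            P=cast(c,k[:,0,:],.0635)[:,:2]*1000
            r=cv2.minAreaRect(P.astype(np.float32)); print(n,nm,np.round(px[0]),"z63:",np.round(r[0],1),np.round(r[1],1),round(r[2],1))
    if n=="top":
        a=cv2.resize(im[140:280,150:400],None,fx=3.2,fy=3.2,interpolation=cv2.INTER_CUBIC);cv2.imwrite("pics/crop1.png",a[:,:,::-1])
E
```

```text
top or [520. 248.] z63: [ 440.8 -572.7] [42.4 43.8] 45.8
top or [258. 259.] z63: [399.1 140.9] [97.9 77.1] 65.2
top or [253. 196.] z63: [567.1 159.8] [54.  70.1] 1.4
top or [185. 190.] z63: [579.1 340.9] [ 75.7 101.4] 6.8
top gr [354. 191.] z63: [ 587.  -113.4] [54.7 71.1] 1.4
top gr [517. 180.] z63: [ 628.2 -567.5] [128.4  34.5] 81.2
top teal [304. 167.] z63: [648.1  25.4] [  9.3 155.5] 4.1
scene or [354. 160.] z63: [570.8 154.5] [58.3 84.2] 4.0
scene or [299. 150.] z63: [428.2 102. ] [104.1  88.9] 64.9
scene or [392. 134.] z63: [605.5 301.1] [ 78.3 115.2] 7.1
scene gr [298. 238.] z63: [ 591.2 -133.2] [57.7 52.3] 5.2
scene teal [356. 197.] z63: [639.2  47.7] [ 10.4 150.7] 4.1
```

View pics/crop1.png

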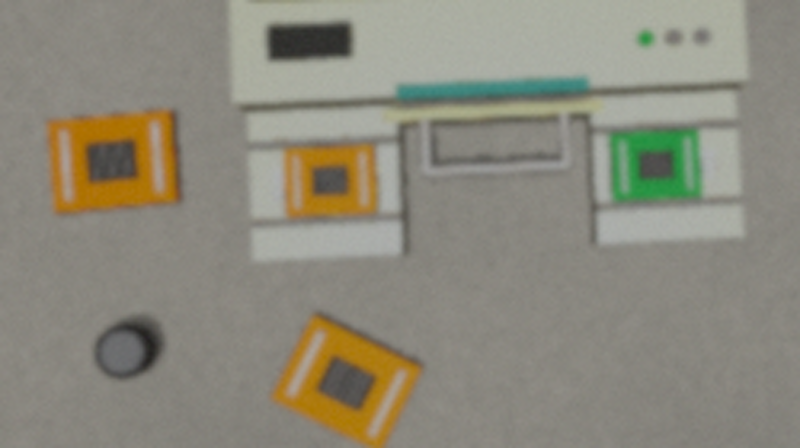

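The crop confirms it. The left-channel orange (253,196) measures about 54×70 mm and the other two about 77×100, so it is the smallest and the one to load. The scanner yaw is about 0.0725 rad, the cassettes sit at scanner y ≈ +140 (orange) and −134 (green), and the origin is near (0.642, 0.025). I'll move above the tray for a wrist look.

Call:
{"method": "send_rows", "body": {"series": [[[0.86, -0.67, -0.1], [0, 0, 0.0586]], [[0.86, -0.67, -0.1], [0, 0, 0.0586]], [[0.86, -0.67, -0.1], [0, 0, 0.0586]], [[0.86, -0.67, -0.1], [0, 0, 0.0586]], [[0.86, -0.67, -0.1], [0, 0, 0.0586]]], "grip": 0}}

```text
clock: 0.82
position: [0.3668, -0.3684, 0.2519]
tool_rot: [3.141, -0.001, 0.077]
contact_force: [0.0, -1.1, -0.3]
gripper_width: -0.0
grasp_force: 0.0
```

Call:
{"method": "send_rows", "body": {"series": [[[0.5, -0.94, -0.1], [0, 0, 0]], [[0.5, -0.94, -0.1], [0, 0, 0]], [[0.5, -0.94, -0.1], [0, 0, 0]], [[0.5, -0.94, -0.1], [0, 0, 0]]]}}

```text
clock: 1.32
position: [0.4522, -0.1735, 0.2717]
tool_rot: [3.142, -0.001, 0.076]
contact_force: [0.1, -1.1, 0.3]
gripper_width: 0.0003
grasp_force: 0.0
```

Call:
{"method": "send_rows", "body": {"series": [[[0.4, -0.94, -0.1], [0, 0, 0]], [[0.4, -0.94, -0.1], [0, 0, 0]], [[0.4, -0.94, -0.1], [0, 0, 0]], [[0.4, -0.94, -0.1], [0, 0, 0]], [[0.4, -0.94, -0.1], [0, 0, 0]]]}}

```text
clock: 1.95
position: [0.5176, 0.0176, 0.291]
tool_rot: [-3.141, 0.0, 0.074]
contact_force: [0.2, -0.7, -0.0]
gripper_width: -0.0001
grasp_force: 0.0
```

```bash
cat >> h.py <<'E'
o=env.observe()
def units(target,yaw=None):
    "shift in send_rows units from the present pose to a world point, and tool-z turn"
    r=R.from_euler('xyz',o['tool_rot']); s=r.inv().apply(np.array(target)-o['position'])/.2
    w=0 if yaw is None else -(yaw-o['tool_rot'][2])/(2*np.pi)
    return np.round(s,3),round(w,4)
E
python3 - <<'E'
from h import *
print(o['clock'],o['position'],o['tool_rot'])
c=cam("wrist"); im=env.camera("wrist"); cv2.imwrite("pics/w1.png",im[:,:,::-1])
print(c[1],np.round(c[2],2).tolist())
for nm,col in(("or",O),("gr",G),("teal",T)):
    for k in blobs(im,*col,300):
        P=cast(c,k[:,0,:],.0635)[:,:2]*1000; r=cv2.minAreaRect(P.astype(np.float32)); print(nm,np.round(cv2.minAreaRect(k)[0]),np.round(r[0],1),np.round(r[1],1),round(r[2],1))
E
```

```text
1.95 [0.51764982 0.0175888  0.2910313 ] [-3.14123704e+00  3.06417454e-04  7.39979126e-02]
[0.59862499 0.02333152 0.43371759] [[0.07, 0.95, 0.32], [-1.0, 0.07, 0.02], [-0.0, -0.32, 0.95]]
or [228. 230.] [419.2 132.2] [94.4 77.1] 65.1
or [202. 117.] [567.8 159.2] [56.3 78.1] 4.2
or [67. 91.] [585.1 317.2] [ 71.9 102. ] 7.1
gr [430. 118.] [ 586.8 -114.4] [56.4 75.4] 4.2
teal [318.  52.] [649.3  25.6] [ 11.3 170. ] 4.2
```

View pics/w1.png

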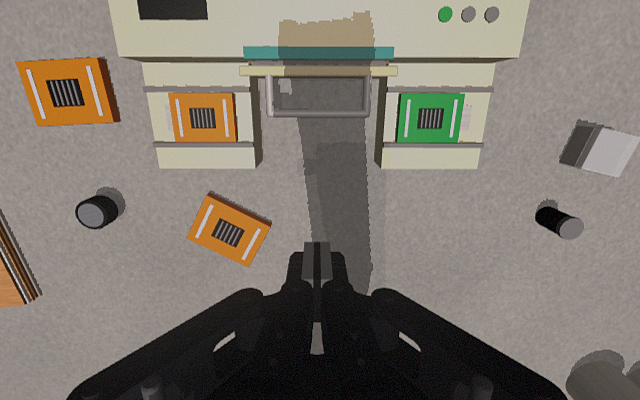

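Wrist view: the orange cassette is at (202,117), green at (430,118), and the handle bar runs along row ≈114 from col 269 to 369. The front ledge corners are near (258,168) and (380,168). Casting these:

```bash
python3 - <<'E'
from h import *
c=cam("wrist")
f=lambda uv,z:print(np.round(cast(c,uv,z)[:,:2]*1000,1).tolist())
f([[157,168],[258,167],[381,167],[478,168]],.0515)  # ledge front corners
f([[268,114],[319,114],[370,114]],.053)
f([[241,66],[397,67]],.053) # panel ends front top
# scanner frame from cassettes
a=np.array([567.8,159.2]);b=np.array([586.8,-114.4]);print(np.degrees(np.arctan2(b[0]-a[0],a[1]-b[1])))
E
```

```text
[[497.6, 226.5], [508.5, 93.2], [520.1, -68.8], [527.9, -196.8]]
[[577.0, 81.1], [581.5, 17.8], [586.0, -45.4]]
[[629.5, 114.0], [641.5, -70.4]]
3.972495940750659
```

The origin is about (642.5, 24) mm, consistent across ledge, cassettes and handle to within a few mm. The gap centre is at (611.6, 21.7). I'll descend into it with the fingers shut.

Call:
{"method": "send_rows", "body": {"series": [[[0.47, 0.014, 0.2], [0, 0, 0]], [[0.47, 0.014, 0.5], [0, 0, 0]], [[0.47, 0.014, 0.8], [0, 0, 0]], [[0.47, 0.014, 0.97], [0, 0, 0]], [[0.47, 0.014, 0.97], [0, 0, 0]], [[0.47, 0.014, 0.97], [0, 0, 0]]]}}

```text
clock: 2.75
position: [0.6123, 0.0201, 0.0996]
tool_rot: [3.141, -0.002, 0.071]
contact_force: [-0.3, 0.9, 1.1]
gripper_width: -0.0002
grasp_force: 0.0
```

```bash
python3 - <<'E'
from h import *
print(o['clock'],o['position'],o['tool_rot'],units([.6116,.0217,.036],.0733))
im=env.camera("wrist"); cv2.imwrite("pics/w2.png",im[:,:,::-1])
E
```

```text
2.75 [0.61231188 0.02012354 0.09957292] [ 3.14091058e+00 -2.32010097e-03  7.09398274e-02] (array([-0.004, -0.008,  0.318]), np.float64(-0.0004))
```

View pics/w2.png

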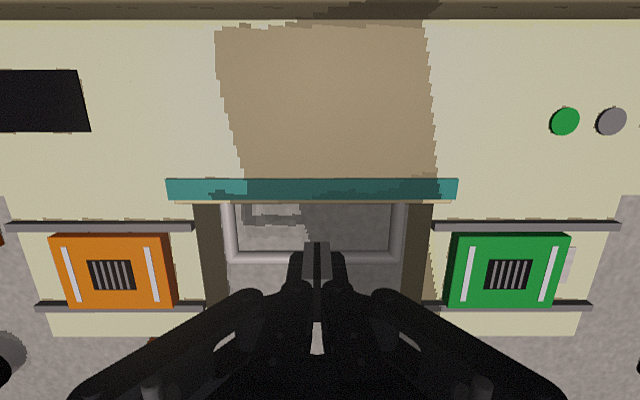

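```bash
python3 - <<'E'
from h import *
c=cam("wrist"); im=env.camera("wrist")
g=cv2.cvtColor(im,cv2.COLOR_RGB2GRAY)[225:280,250:280].mean(1).round().astype(int); print(dict(zip(range(225,280),g)))
O=np.array([.6425,.024]);ex=np.array([.9973,.0733])
for x,z in((-50,.048),(-55,.053),(-60,.048)): print(x,proj(c,[*(O+ex*x/1000+np.array([-.0733,.9973])*.03),z]))
print("tip",proj(c,o['position']))
for k in blobs(im,(8,150,80),(22,255,255),800):
    P=cast(c,k[:,0,:],.0635)[:,:2]*1000; r=cv2.minAreaRect(P.astype(np.float32)); print(np.round(r[0],1),np.round(r[1],1),r[2])
E
```

```text
{225: np.int64(105), 226: np.int64(132), 227: np.int64(138), 228: np.int64(131), 229: np.int64(129), 230: np.int64(129), 231: np.int64(129), 232: np.int64(129), 233: np.int64(129), 234: np.int64(130), 235: np.int64(131), 236: np.int64(132), 237: np.int64(136), 238: np.int64(141), 239: np.int64(142), 240: np.int64(142), 241: np.int64(142), 242: np.int64(142), 243: np.int64(142), 244: np.int64(141), 245: np.int64(140), 246: np.int64(141), 247: np.int64(141), 248: np.int64(143), 249: np.int64(150), 250: np.int64(116), 251: np.int64(53), 252: np.int64(81), 253: np.int64(104), 254: np.int64(118), 255: np.int64(129), 256: np.int64(141), 257: np.int64(158), 258: np.int64(174), 259: np.int64(183), 260: np.int64(178), 261: np.int64(168), 262: np.int64(164), 263: np.int64(149), 264: np.int64(135), 265: np.int64(140), 266: np.int64(140), 267: np.int64(140), 268: np.int64(141), 269: np.int64(140), 270: np.int64(140), 271: np.int64(139), 272: np.int64(138), 273: np.int64(137), 274: np.int64(137), 275: np.int64(138), 276: np.int64(140), 277: np.int64(141), 278: np.int64(141), 279: np.int64(141)}
-50 [[274.19099445 245.0063201 ]]
-55 [[273.57452865 254.40896251]]
-60 [[274.82844993 257.05371396]]
tip [[316.57539185 256.15307257]]
[569.6 157.7] [60.2 81.8] 4.066437244415283
```

The bar reads about 4–5 mm nearer than predicted, with its axis at x ≈ 583, so I aim for x = 608 and go down slowly.

Call:
{"method": "send_rows", "body": {"series": [[[-0.021, -0.008, 0.08], [0, 0, 0]], [[-0.021, -0.008, 0.16], [0, 0, 0]], [[-0.021, -0.008, 0.22], [0, 0, 0]], [[-0.021, -0.008, 0.27], [0, 0, 0]], [[-0.021, -0.008, 0.31], [0, 0, 0]], [[-0.021, -0.008, 0.31], [0, 0, 0]]]}}

```text
clock: 3.6
position: [0.6066, 0.0227, 0.0346]
tool_rot: [-3.142, 0.001, 0.073]
contact_force: [-0.2, 0.3, 0.4]
gripper_width: -0.0
grasp_force: 0.0
```

Call:
{"method": "send_rows", "body": {"series": [[[-0.03, 0, 0], [0, 0, 0]], [[-0.08, 0, 0], [0, 0, 0]], [[-0.15, 0, 0], [0, 0, 0]], [[-0.22, 0, 0], [0, 0, 0]], [[-0.29, 0, 0], [0, 0, 0]], [[-0.36, 0, 0], [0, 0, 0]], [[-0.43, 0, 0], [0, 0, 0]], [[-0.5, 0, 0], [0, 0, 0]], [[-0.56, 0, 0], [0, 0, 0]], [[-0.61, 0, 0], [0, 0, 0]], [[-0.65, 0, 0], [0, 0, 0]], [[-0.65, 0, 0], [0, 0, 0]]]}}

```text
clock: 5.1
position: [0.4764, 0.013, 0.0351]
tool_rot: [3.141, 0.001, 0.072]
contact_force: [0.0, 0.3, 0.8]
gripper_width: 0.0001
grasp_force: 0.0
```

Call:
{"method": "send_rows", "body": {"series": [[[-0.01, 0, 0], [0, 0, 0]], [[-0.02, 0, 0], [0, 0, 0]], [[-0.03, 0, 0], [0, 0, 0]], [[-0.03, 0, 0], [0, 0, 0]]]}}

```text
clock: 5.6
position: [0.474, 0.013, 0.0359]
tool_rot: [-3.141, -0.006, 0.073]
contact_force: [11.0, 0.4, -8.2]
gripper_width: -0.0004
grasp_force: 5.8
```

Call:
{"method": "send_rows", "body": {"series": [[[-0.015, 0, 0], [0, 0, 0]], [[-0.03, 0, 0], [0, 0, 0]], [[-0.03, 0, 0], [0, 0, 0]]]}}

```text
clock: 5.98
position: [0.4737, 0.0132, 0.0379]
tool_rot: [-3.14, -0.018, 0.073]
contact_force: [32.4, 1.4, -16.7]
gripper_width: -0.0001
grasp_force: 15.9
```

```bash
python3 - <<'E'
from h import *
print(o['clock'],o['position'],o['contact_force'])
im=env.camera("wrist"); t=env.camera("top"); s=env.camera("scene")
a=np.vstack([im[:300],np.hstack([cv2.resize(s[120:240,240:410],(320,226)),cv2.resize(t[150:250,210:395],(320,226))])]); cv2.imwrite("pics/w3.png",a[:,:,::-1])
E
```

```text
5.975 [0.47366535 0.01324843 0.03789148] [ 32.36669563   1.43267637 -16.69924597]
```

View pics/w3.png

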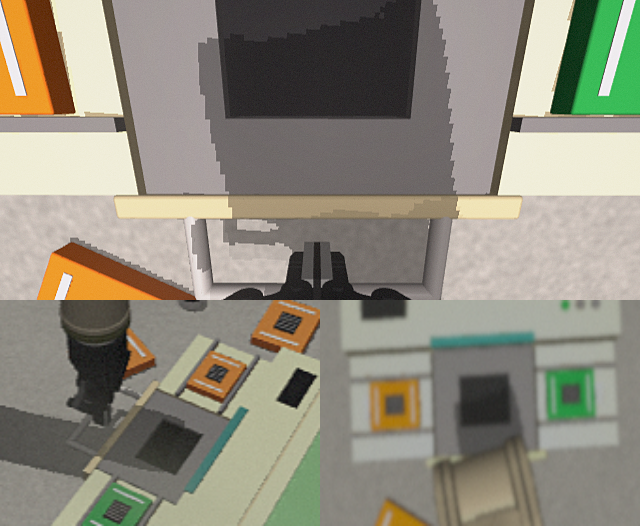

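The pull ended on a hard stop (32 N, no more travel). The picture shows the tray fully out and the recess in line with the channels. Now I back off and lift.

Call:
{"method": "send_rows", "body": {"series": [[[0.08, 0, 0], [0, 0, 0]], [[0.09, 0, -0.15], [0, 0, 0]], [[0.09, 0, -0.45], [0, 0, 0]], [[0.09, 0, -0.6], [0, 0, 0]], [[0.09, 0, -0.6], [0, 0, 0]]]}}

```text
clock: 6.75
position: [0.4846, 0.0138, 0.1575]
tool_rot: [3.141, -0.004, 0.073]
contact_force: [-0.5, 0.8, -0.4]
gripper_width: -0.0
grasp_force: 0.0
```

```bash
python3 - <<'E'
from h import *
print(o['clock'],o['position'],o['contact_force'],units([.562,.2266,.12],.0733))
c=cam("wrist"); im=env.camera("wrist"); cv2.imwrite("pics/w4.png",im[:,:,::-1])
K=blobs(im,(0,0,0),(179,255,75),3000)
for k in K: 
    P=cast(c,k[:,0,:],.05)[:,:2]*1000; r=cv2.minAreaRect(P.astype(np.float32)); print(cv2.boundingRect(k),np.round(r[0],1),np.round(r[1],1),r[2])
for k in blobs(im,*G,800)+blobs(im,(8,150,80),(22,255,255),800):
    P=cast(c,k[:,0,:],.0635)[:,:2]*1000; r=cv2.minAreaRect(P.astype(np.float32)); print(np.round(r[0],1),np.round(r[1],1),r[2])
E
```

```text
6.75 [0.48457786 0.01379464 0.15752448] [-0.4759227   0.806341   -0.40659004] (array([ 0.462, -1.033,  0.189]), np.float64(-0.0001))
(66, 242, 502, 158) [339.    3.5] [200.8 578.5] 4.13395357131958
(265, 41, 105, 84) [577.5  20.5] [61.5 80.2] 4.1259589195251465
[ 587.2 -112.9] [56.6 78.8] 4.125787734985352
[425.  124.6] [89.  74.4] 65.0452880859375
[567.6 158.1] [58.  79.9] 4.125258922576904
```

View pics/w4.png

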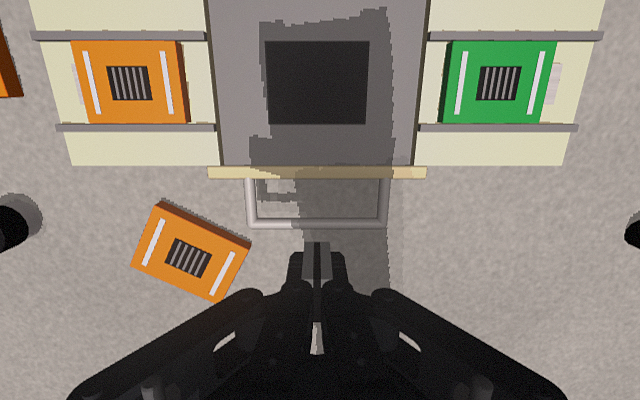

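The recess centre is at (577.5, 20.5), 61.5×80.2 mm at 4.13°, which matches the model. The orange cassette lies on the channel line at about y = +138. Next I go outside of it.

Call:
{"method": "send_rows", "body": {"series": [[[0.466, -0.9, 0.1], [0, 0, 0]], [[0.466, -0.9, 0.1], [0, 0, 0]], [[0.466, -0.9, 0.1], [0, 0, 0]], [[0.466, -0.9, 0.1], [0, 0, 0]], [[0.466, -0.9, 0.1], [0, 0, 0]]]}}

```text
clock: 7.42
position: [0.5622, 0.2008, 0.1335]
tool_rot: [-3.141, 0.003, 0.075]
contact_force: [-0.6, -1.3, 0.3]
gripper_width: -0.0001
grasp_force: 0.0
```

Call:
{"method": "send_rows", "body": {"series": [[[0, -0.12, 0.05], [0, 0, 0]], [[0, -0.12, 0.15], [0, 0, 0]], [[0, -0.12, 0.25], [0, 0, 0]], [[0, -0.12, 0.33], [0, 0, 0]], [[0, -0.12, 0.38], [0, 0, 0]], [[0, -0.12, 0.38], [0, 0, 0]]]}}

```text
clock: 8.18
position: [0.5611, 0.2235, 0.0585]
tool_rot: [3.141, 0.001, 0.072]
contact_force: [-0.5, -0.5, 0.5]
gripper_width: 0.0002
grasp_force: 0.0
```

```bash
python3 - <<'E'
from h import *
print(o['clock'],o['position'],o['tool_rot'],o['contact_force'],units([.5628,.224,.0555],.072),units([.5775,.0205,.0555]))
E
```

```text
8.175 [0.56114487 0.22345673 0.05851473] [3.14118043e+00 1.17912208e-03 7.23936492e-02] [-0.5196664  -0.46694647  0.47828075] (array([ 0.008, -0.002,  0.015]), np.float64(0.0001)) (array([0.008, 1.018, 0.015]), 0)
```

Call:
{"method": "send_rows", "body": {"series": [[[0.008, 0.03, 0.015], [0, 0, 0]], [[0.008, 0.08, 0.015], [0, 0, 0]], [[0.008, 0.13, 0.015], [0, 0, 0]], [[0.008, 0.18, 0.015], [0, 0, 0]], [[0.008, 0.23, 0.015], [0, 0, 0]], [[0.008, 0.28, 0.015], [0, 0, 0]], [[0.008, 0.33, 0.015], [0, 0, 0]], [[0.008, 0.38, 0.015], [0, 0, 0]], [[0.008, 0.43, 0.015], [0, 0, 0]], [[0.008, 0.48, 0.015], [0, 0, 0]], [[0.008, 0.52, 0.015], [0, 0, 0]], [[0.008, 0.52, 0.015], [0, 0, 0]]]}}

```text
clock: 9.68
position: [0.5706, 0.119, 0.056]
tool_rot: [3.141, 0.0, 0.071]
contact_force: [-0.4, -0.2, 0.4]
gripper_width: 0.0
grasp_force: 0.0
```

```bash
python3 - <<'E'
from h import *
print(o['clock'],o['position'],o['tool_rot'],o['contact_force'])
c=cam("wrist"); im=env.camera("wrist"); cv2.imwrite("pics/w5.png",im[:,:,::-1])
for k in blobs(im,(8,150,80),(22,255,255),800):
    P=cast(c,k[:,0,:],.0635)[:,:2]*1000; r=cv2.minAreaRect(P.astype(np.float32)); print(np.round(r[0],1),np.round(r[1],1),r[2])
print(units([.5775,.0205,.0555]))
E
```

```text
9.675 [0.57057494 0.11904808 0.05603217] [3.14077644e+00 4.83405015e-04 7.12866591e-02] [-0.4027595  -0.16173037  0.37857465]
[576.8  70.1] [60.4 75.2] 4.059324741363525
[600.1 257. ] [31.3 65.1] 75.23552703857422
(array([-0.001,  0.494,  0.003]), 0)
```

View pics/w5.png

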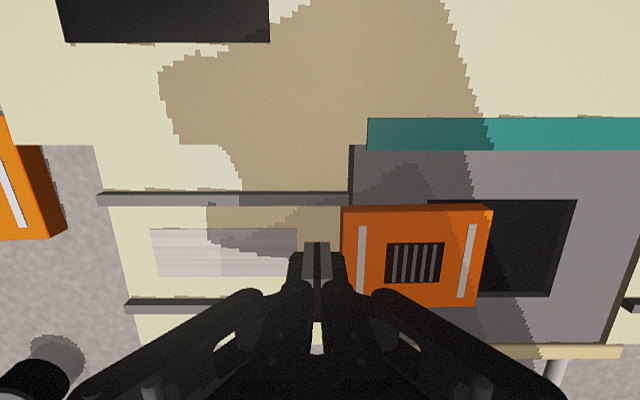

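The cassette is square and straddles ledge and tray. The finger is about 49 mm behind its centre, which still has about 50 mm to go. I'll slow down for the drop.

Call:
{"method": "send_rows", "body": {"series": [[[0, 0.04, 0.003], [0, 0, 0]], [[0, 0.08, 0.003], [0, 0, 0]], [[0, 0.12, 0.003], [0, 0, 0]], [[0, 0.15, 0.003], [0, 0, 0]], [[0, 0.18, 0.003], [0, 0, 0]], [[0, 0.21, 0.003], [0, 0, 0]], [[0, 0.225, 0.003], [0, 0, 0]], [[0, 0.225, 0.003], [0, 0, 0]]]}}

```text
clock: 10.72
position: [0.5739, 0.0752, 0.0557]
tool_rot: [3.141, -0.0, 0.072]
contact_force: [0.4, 0.3, 0.6]
gripper_width: 0.0002
grasp_force: 0.0
```

```bash
cat > m.py <<'E'
from h import *
import sys
c=cam("wrist"); im=env.camera("wrist"); cv2.imwrite(f"pics/{sys.argv[1]}.png",im[:,:,::-1])
print(o['clock'],o['position'],o['tool_rot'],o['contact_force'])
S=np.array([577.5,20.5]);Rr=np.array([[.9974,.072],[-.072,.9974]])
for k in blobs(im,(8,150,80),(22,255,255),2500):
  for z in(.0635,.058,.05):
    P=cast(c,k[:,0,:],z)[:,:2]*1000; r=cv2.minAreaRect(P.astype(np.float32)); print(z,np.round(Rr@(r[0]-S),1),np.round(r[1],1),round(r[2],2))
print(units([.5775,.0205,.0555],.072))
E
python3 m.py w6
```

```text
10.725 [0.57389115 0.07517472 0.05568747] [ 3.14147542e+00 -3.10549903e-06  7.22256543e-02] [0.362344   0.31215181 0.58246999]
0.0635 [4.8 7.2] [59.2 73.7] 4.15
0.058 [1.7 5.3] [61.6 76.7] 4.15
0.05 [-2.9  2.5] [65.1 81. ] 4.15
(array([-0.002,  0.274,  0.001]), np.float64(0.0))
```

View pics/w6.png

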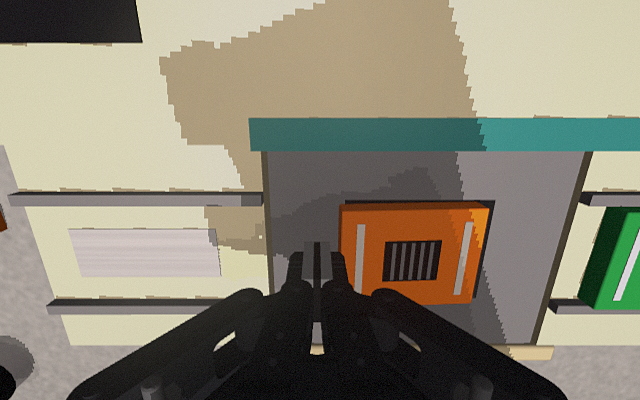

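It is nearly in, with its leading part in the recess and about 5 mm to go. Small steps from here.

Call:
{"method": "send_rows", "body": {"series": [[[0, 0.012, 0.001], [0, 0, 0]], [[0, 0.02, 0.001], [0, 0, 0]], [[0, 0.026, 0.001], [0, 0, 0]], [[0, 0.026, 0.001], [0, 0, 0]]]}}

```text
clock: 11.28
position: [0.5742, 0.0701, 0.0555]
tool_rot: [3.141, 0.0, 0.072]
contact_force: [0.3, -0.5, 0.6]
gripper_width: -0.0003
grasp_force: 0.0
```

```bash
python3 m.py w7
```

```text
11.275 [0.574236  0.0700839 0.0554761] [3.14147738e+00 4.22521051e-05 7.23790869e-02] [ 0.330852   -0.4882895   0.63025079]
0.0635 [5.2 3.9] [58.5 72.8] 4.14
0.058 [2.1 2. ] [60.9 75.8] 4.14
0.05 [-2.4 -0.7] [64.3 80.1] 4.14
(array([-0.002,  0.248, -0.   ]), np.float64(0.0001))
```

Call:
{"method": "send_rows", "body": {"series": [[[0, 0.005, 0], [0, 0, 0]], [[0, 0.01, 0], [0, 0, 0]], [[0, 0.01, 0], [0, 0, 0]]]}}

```text
clock: 11.7
position: [0.5744, 0.0681, 0.0555]
tool_rot: [3.141, -0.0, 0.072]
contact_force: [0.1, -0.0, 0.3]
gripper_width: -0.0002
grasp_force: 0.0
```

```bash
python3 m.py w8; python3 - <<'E'
import cv2,numpy as np
i=cv2.imread('pics/w8.png')[170:340,310:530];cv2.imwrite('pics/c8.png',cv2.resize(i,None,fx=3,fy=3,interpolation=cv2.INTER_CUBIC))
E
```

```text
11.7 [0.57440377 0.06812393 0.05550524] [ 3.14146819e+00 -3.88061804e-05  7.24919720e-02] [ 0.10748766 -0.01962901  0.28028818]
0.0635 [5.2 3.8] [58.5 72.8] 4.14
0.058 [2.1 2. ] [60.9 75.8] 4.14
0.05 [-2.4 -0.6] [64.4 80.1] 4.14
(array([-0.002,  0.239,  0.   ]), np.float64(0.0001))
```

View pics/c8.png

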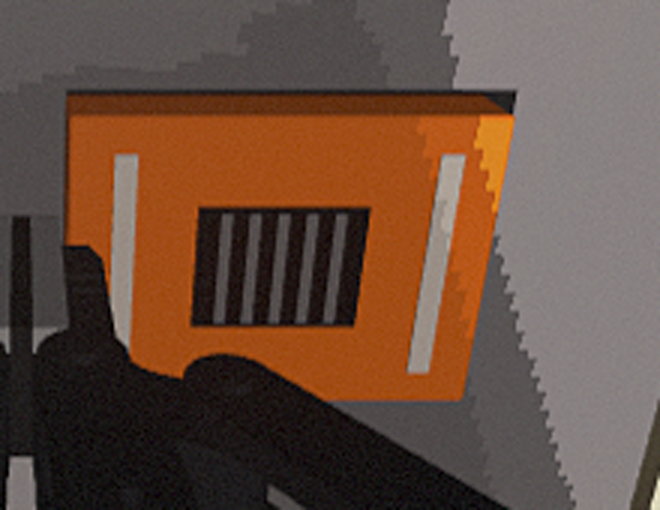

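The last 2 mm of push met no force and the cassette did not move, so it has dropped in ahead of the finger. In the crop its edges lie inside the recess. Next I lift, go over the centre and verify.

Call:
{"method": "send_rows", "body": {"series": [[[0, -0.02, 0], [0, 0, 0]], [[0, -0.02, -0.2], [0, 0, 0]], [[0, -0.02, -0.3], [0, 0, 0]], [[-0.4, 0.239, -0.4], [0, 0, 0]], [[-0.4, 0.239, -0.4], [0, 0, 0]], [[-0.4, 0.239, -0.4], [0, 0, 0]]]}}

```text
clock: 12.5
position: [0.4971, 0.0128, 0.136]
tool_rot: [3.139, -0.001, 0.07]
contact_force: [-0.3, 1.1, -0.3]
gripper_width: 0.0002
grasp_force: 0.0
```

```bash
python3 m.py w9; python3 - <<'E'
from h import *
i=cv2.imread('pics/w9.png');c=cam("wrist")
S=np.array([577.5,20.5]);Rr=np.array([[.9974,.072],[-.072,.9974]])
h=[(x,y) for x in(-31,31) for y in(-40,40)]
print("recess corners px",np.round(proj(c,[[*((Rr.T@np.array(p)+S)/1000),.05] for p in h])).tolist())
im=i[:,:,::-1].copy()
for k in blobs(im,(8,150,80),(22,255,255),2500): print(cv2.boundingRect(k))
u,v=proj(c,[.5775,.0205,.055])[0].astype(int); j=i[max(0,v-80):v+90,u-110:u+110];cv2.imwrite('pics/c9.png',cv2.resize(j,None,fx=3,fy=3,interpolation=cv2.INTER_CUBIC))
E
```

```text
12.5 [0.49708865 0.01278655 0.13601694] [ 3.13930594e+00 -6.09850280e-04  6.97776191e-02] [-0.26210671  1.13003865 -0.25578911]
0.0635 [-139.8  112.2] [87.6 74.6] 64.98
0.058 [-143.4  115.1] [89.9 76.5] 64.98
0.05 [-148.6  119.4] [93.1 79.2] 64.98
0.0635 [0.3 1.5] [56.5 73.8] 3.98
0.058 [0.3 1.6] [57.9 75.7] 3.98
0.05 [0.3 1.7] [60.  78.4] 3.98
(array([ 0.404, -0.011,  0.403]), np.float64(-0.0004))
recess corners px [[367.0, 144.0], [264.0, 144.0], [372.0, 55.0], [258.0, 56.0]]
(118, 219, 128, 100)
(256, 55, 111, 87)
```

View pics/c9.png

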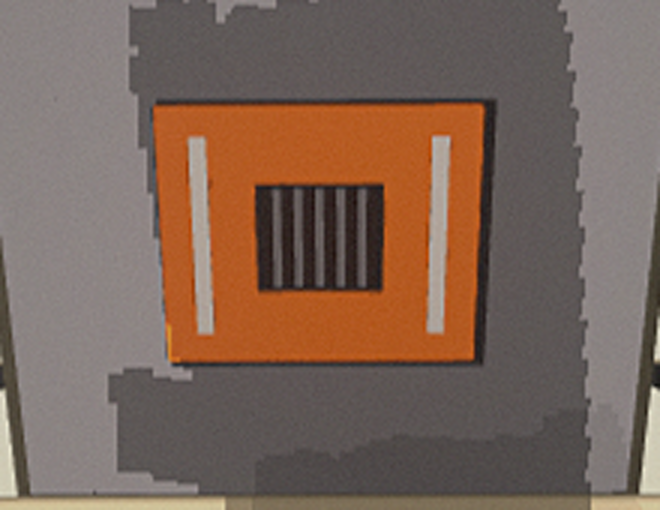

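At top height 58 mm the mask measures 57.9×75.7, so it lies level on the raised floor, offset only (0.3, 1.6) mm. Picture c9 shows it square in the recess. Now press.

Call:
{"method": "send_rows", "body": {"series": [[[0.404, -0.018, 0], [0, 0, -0.0004]], [[0.404, -0.018, 0.1], [0, 0, -0.0004]], [[0.404, -0.018, 0.25], [0, 0, -0.0004]], [[0.404, -0.018, 0.34], [0, 0, -0.0004]], [[0.404, -0.018, 0.36], [0, 0, -0.0004]], [[0.404, -0.018, 0.36], [0, 0, -0.0004]]]}}

```text
clock: 13.3
position: [0.5787, 0.0245, 0.0641]
tool_rot: [-3.142, -0.001, 0.075]
contact_force: [-0.1, 0.3, 0.7]
gripper_width: 0.0
grasp_force: 0.0
```

Call:
{"method": "send_rows", "body": {"series": [[[0, 0, 0.02], [0, 0, 0]], [[0, 0, 0.035], [0, 0, 0]], [[0, 0, 0.05], [0, 0, 0]], [[0, 0, 0.06], [0, 0, 0]], [[0, 0, 0.07], [0, 0, 0]], [[0, 0, 0.07], [0, 0, 0]]]}}

```text
clock: 14.05
position: [0.579, 0.0242, 0.05]
tool_rot: [3.141, -0.001, 0.075]
contact_force: [1.2, -0.7, 5.9]
gripper_width: -0.0003
grasp_force: 3.4
```

Call:
{"method": "send_rows", "body": {"series": [[[0, 0, 0.01], [0, 0, 0]], [[0, 0, 0.02], [0, 0, 0]], [[0, 0, 0.025], [0, 0, 0]], [[0, 0, 0.025], [0, 0, 0]]]}}

```text
clock: 14.55
position: [0.583, 0.0245, 0.0494]
tool_rot: [3.14, -0.01, 0.075]
contact_force: [-1.1, -2.1, 35.3]
gripper_width: -0.0002
grasp_force: 17.6
```

The floor is hard on its stop (35 N at z = 49.4 mm). Lifting off to check.

Call:
{"method": "send_rows", "body": {"series": [[[0, 0, -0.04], [0, 0, 0]], [[0, 0, -0.15], [0, 0, 0]], [[-0.2, 0, -0.4], [0, 0, 0]], [[-0.47, 0, -0.45], [0, 0, 0]], [[-0.47, 0, -0.45], [0, 0, 0]], [[-0.47, 0, -0.45], [0, 0, 0]]]}}

```text
clock: 15.3
position: [0.4847, 0.0168, 0.1344]
tool_rot: [3.141, -0.0, 0.075]
contact_force: [-0.1, -0.4, 0.3]
gripper_width: -0.0001
grasp_force: 0.0
```

```bash
python3 m.py w10; python3 - <<'E'
from h import *
print(units([.481,.0137,.036],.072))
E
```

```text
15.3 [0.48474918 0.01683153 0.13439022] [ 3.14115551e+00 -1.37033673e-04  7.46385844e-02] [-0.14378043 -0.42955915  0.25139251]
0.0635 [-141.9  113.1] [87.2 73.9] 65.06
0.058 [-145.3  116. ] [89.5 75.9] 65.06
0.05 [-150.1  120.1] [92.8 78.6] 65.06
0.0635 [3.2 1.7] [54.  71.2] 4.24
0.058 [3.6 1.7] [55.4 73. ] 4.24
0.05 [4.1 1.6] [57.5 75.7] 4.24
(array([0.464, 0.016, 0.395]), np.float64(0.0004))
(array([-0.021,  0.016,  0.491]), np.float64(0.0005))
```

The cassette top is flush: at z = 50 mm the mask measures 57.5×75.7. Now into the handle gap to push on the panel.

Call:
{"method": "send_rows", "body": {"series": [[[-0.015, 0.016, 0.1], [0, 0, 0.0005]], [[-0.015, 0.016, 0.25], [0, 0, 0.0005]], [[-0.015, 0.016, 0.37], [0, 0, 0.0005]], [[-0.015, 0.016, 0.45], [0, 0, 0.0005]], [[-0.015, 0.016, 0.49], [0, 0, 0.0005]], [[-0.015, 0.016, 0.49], [0, 0, 0.0005]]]}}

```text
clock: 16.1
position: [0.482, 0.0139, 0.0363]
tool_rot: [-3.141, 0.0, 0.072]
contact_force: [-0.6, -0.7, 0.2]
gripper_width: 0.0001
grasp_force: 0.0
```

Call:
{"method": "send_rows", "body": {"series": [[[0.03, 0, 0], [0, 0, 0]], [[0.07, 0, 0], [0, 0, 0]], [[0.11, 0, 0], [0, 0, 0]], [[0.15, 0, 0], [0, 0, 0]], [[0.2, 0, 0], [0, 0, 0]], [[0.25, 0, 0], [0, 0, 0]], [[0.3, 0, 0], [0, 0, 0]], [[0.35, 0, 0], [0, 0, 0]], [[0.4, 0, 0], [0, 0, 0]]]}}

```text
clock: 17.23
position: [0.5624, 0.0195, 0.0365]
tool_rot: [3.141, 0.0, 0.072]
contact_force: [-2.2, -0.2, 1.5]
gripper_width: -0.0002
grasp_force: 1.0
```

The panel is moving at about 2 N, so nothing blocks it. Continuing slowly to the end.

Call:
{"method": "send_rows", "body": {"series": [[[0.05, 0, 0], [0, 0, 0]], [[0.1, 0, 0], [0, 0, 0]], [[0.14, 0, 0], [0, 0, 0]], [[0.18, 0, 0], [0, 0, 0]], [[0.21, 0, 0], [0, 0, 0]], [[0.24, 0, 0], [0, 0, 0]], [[0.26, 0, 0], [0, 0, 0]], [[0.275, 0, 0], [0, 0, 0]], [[0.285, 0, 0], [0, 0, 0]], [[0.285, 0, 0], [0, 0, 0]]]}}

```text
clock: 18.48
position: [0.6188, 0.0237, 0.0366]
tool_rot: [-3.142, -0.001, 0.072]
contact_force: [0.4, 0.2, -0.7]
gripper_width: -0.0001
grasp_force: 0.0
```

Call:
{"method": "send_rows", "body": {"series": [[[0.01, 0, 0], [0, 0, 0]], [[0.02, 0, 0], [0, 0, 0]], [[0.03, 0, 0], [0, 0, 0]], [[0.03, 0, 0], [0, 0, 0]]]}}

```text
clock: 18.98
position: [0.62, 0.0237, 0.0363]
tool_rot: [3.14, 0.01, 0.072]
contact_force: [-26.9, -3.1, 20.7]
gripper_width: -0.0001
grasp_force: 13.4
```

It is on the hard stop at x = 620 mm with 27 N, so the tray is shut. Backing off the panel and lifting clear.

Call:
{"method": "send_rows", "body": {"series": [[[-0.065, 0, 0], [0, 0, 0]], [[-0.065, 0, 0], [0, 0, 0]], [[-0.065, 0, -0.15], [0, 0, 0]], [[-0.065, 0, -0.4], [0, 0, 0]], [[-0.3, 0, -0.7], [0, 0, 0]], [[-0.3, 0, -0.8], [0, 0, 0]], [[-0.3, 0, -0.8], [0, 0, 0]]]}}

```text
clock: 19.85
position: [0.5662, 0.0198, 0.1997]
tool_rot: [3.14, -0.006, 0.072]
contact_force: [1.0, -0.5, -0.5]
gripper_width: -0.0
grasp_force: 0.0
```

```bash
python3 - <<'E'
from h import *
c=cam("wrist"); im=env.camera("wrist"); cv2.imwrite("pics/w11.png",im[:,:,::-1])
print(o['clock'],o['position'],o['contact_force'])
ex=np.array([.9973,.0733]);ey=np.array([-.0733,.9973]);S=np.array([.6425,.024])
print("bar shut px",proj(c,[*(S-.06*ex+.04*ey),.048]),proj(c,[*(S-.05*ex+.04*ey),.048]))
u=int(proj(c,[*(S-.055*ex+.04*ey),.05])[0,0]); v=int(proj(c,[*(S-.055*ex+.04*ey),.05])[0,1])
print(u,v,cv2.cvtColor(im,cv2.COLOR_RGB2GRAY)[v-20:v+20,u-5:u+5].mean(1).round().astype(int).tolist())
for k in blobs(im,*G,800): P=cast(c,k[:,0,:],.0635)[:,:2]*1000; print("green",np.round(cv2.minAreaRect(P.astype(np.float32))[0],1))
E
```

```text
19.85 [0.56622169 0.01975687 0.19965649] [ 0.98609699 -0.45199702 -0.50653533]
bar shut px [[278.5882277  167.69896027]] [[278.16890135 157.9519956 ]]
278 163 [86, 90, 92, 92, 92, 93, 91, 102, 132, 140, 132, 133, 133, 134, 118, 90, 101, 128, 143, 165, 182, 179, 166, 153, 128, 124, 140, 136, 136, 136, 140, 141, 142, 139, 136, 135, 136, 138, 137, 138]
green [ 588.3 -113.2]
```

The bar sits at rows 158–168, exactly where a shut tray predicts it, and green has not moved. Handing in.

```bash
python3 -c "
from station import env
print(env.job_done())"
```

```text
the job is handed in; nothing more can be done
None
```

I handed the job in at about 20 s: the orange cassette is pressed flush in the tray and the tray is pushed shut to its stop. The green cassette is where it was and I pushed nothing else. The hand-in returned no verdict, so these are my own measurements.

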